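Clamp a lens post and prove it with a tug

ROBOT

A 6-joint arm with a two-finger parallel gripper is mounted at the origin on a cart in front of the work surface, level with it; the furniture and walls round the work are solid. World frame = base frame: x ahead of the robot, y to its left, z up, the work surface at z = 0. Lengths are in m, angles in degrees, forces in N, time in s.
With the tool pointing down it reaches from about 0.275 to 0.75 m from the base axis. Payload 10.2 kg.
Tool frame: the origin (TCP) lies midway between the tips of the shut fingers; the grasp point (between the pads) lies 19 mm behind it; x points along the fingers, y is the direction in which the jaws open and shut, and the axes are right-handed (so a half turn about x gives the same grasp; the last joint's range is limited). The gripper opens to 88 mm and grips with 3 to 60 N. Pads are 18 mm wide; open, the fingers measure 123 mm over their backs; the gripper's body (75 mm by 187 mm) begins 45 mm behind the grasp point.
Start: joints at [64.549, 17.928, 85.812, -0, 76.261, -12.8], TCP at [0.115, 0.512, 0.239] pointing down, gripper open.
Joint ranges: [-168.41, 168.41], [-55.51, 124.54], [10.69, 146.95], [-70.63, 250.63], [1, 178], [-165.06, 165.06]. Speed limits (degrees/s): [136.94, 136.94, 172.46, 180, 180, 180].

INTERFACE

Orientations are given as [roll, pitch, yaw] about the fixed x, y, z axes, in that order (R = Rz(yaw) Ry(pitch) Rx(roll)).
In Python, from rig import bot, camera, ticket gives the robot as it stands. The module is installed in compiled form; this text tells all that it offers.
- The arm moves only by the shell command python3 -m creep 'ROWS'. ROWS is text: rows parted by semicolons, each of 7 numbers parted by spaces: the shift along the tool's x, y, z in units of 0.1 m (1.0 is 0.1 m), then the turn, a rotation vector about the tool's x, y, z in units of 90 degrees (1.0 is 90 degrees), then the opening, from -1 (shut) to 1 (fully open). In form: dx dy dz ax ay az fingers; .... A call has 1 to 20 rows; each row shifts and turns the commanded pose from where the row before left it, along the tool's axes as they then stand; what a row does not reach is not made up. A row lasts 1/8 s, in which the tool goes at most 62.5 mm and 10.7 degrees, less where a joint would pass 70% of its speed; a pose out of reach is approached as far as the arm can. A call with a number of a shift or a turn outside -1 to 1 is refused whole. A call with a gripper value outside its range is refused whole. The fingers move at their own pace and stop on an object; the grip force is fixed at half the most. Time passes only in rows, so rows that do not move let the fingers close. It gives the time, the measured TCP pose, the force and the opening at its end, in the units of the state.
- bot.get_state(): the state, without advancing time (a new reading comes with each control period).
- camera(name): name is "side" or "top"; returns a dict with "frame" (420x560x3 uint8, red, green, blue), "vfov" (degrees; the focal length in pixels is half the picture's height over the tangent of half this angle, whatever the lens; pixels are square), "cx", "cy" (the principal point, pixels), "world_from_camera" (4x4, takes a point from camera to world coordinates). Camera axes: x right, y up, looking along -z (the intrinsics and any distortion apply to the point x, -y, -z); pixel columns grow to the right and rows downward; lengths in m; the calibration is good to about 2 mm. A picture is of the moment at which its call begins. There is no depth.
- ticket.sign_off(): hands the job in, once; it reports no verdict.
The state is a dict: "time": time; "qpos": joint angles; "qvel": joint speeds; "tau": joint torques, N m; "position": TCP position; "ee_rot": TCP orientation; "contact_force": force on the tool from outside, world axes, zero at the start; "ft_torque": the same for the moment, N m; "grip_width": finger opening in m.
Only numpy, scipy, OpenCV 4.12 (cv2) and the standard library are available. Lean on these libraries where they do the work, as an engineer would, in place of code of your own. Each camera call takes 0.05 s, during which the arm holds its last target. There are 200 camera calls.

TASK

Slide the clamping fork fully home over the foot of the lens post in the pull-test stand. Then grip the post by its ring and tug it straight up with a steady force of about 14 newtons (10 to 18 will do, never more than 22) for a good second to prove that the fork holds it. Ease it back down onto its seat and let go, leaving the fork home and the vial, bottle and spare post beside the stand undisturbed.

Things in the scene. Friction and masses are not known exactly. Their poses are not given: they have to be found in the camera images.
- stand: Low pull-test stand, fixed to the worktop: dark base 100 x 204 x 14 mm, aluminium load plate (top 26 mm above the worktop), spring guide rods up to 51 mm high, small white scale. Origin on the worktop straight below the post's seat. The fork slides home along its +y; the base runs from 145 mm behind the origin (-y) to 59 mm before it.
- seat (a point): Centre of the floor of the round seat (35 mm bore, 10 mm deep) in the load plate, where the post's foot stands; rises with the plate. Axes as the stand's. The home fork's underside is set 1.5 to 9.5 mm above the foot's top, different every time and not measured: a lifted post rises freely by that much (up to 1 mm more by give) before the fork takes the load.
- gauge (a joint): Upward travel of the spring-loaded load plate in m, 0 at rest. Springs balance the plate's weight, so an upward pull on the fork (the tug less the post's weight) raises it 1 mm per 8 N (8000 N/m): 10 N is 1.25 mm, 14 N 1.75 mm, 18 N 2.25 mm, 22 N 2.75 mm. It ends at 7 mm.
- fork (a joint): Travel of the blue fork carriage (its upright face is 67 mm above the worktop) along the stand's +y, in m: 0 fully drawn back, 0.040 fully home against its stop; starts between 0 and 0.012. About 3 N of sliding friction; it stays where it is left. When home its two steel tines straddle the stem of the post above the foot and hold the post down.
- knob_grip (a point): Middle of the black upright knob on the fork carriage, at the height to grip it: diameter 16 mm, 40 mm tall, this point is 18 mm below its top and 25 mm above the carriage; 71 mm above the worktop. The knob moves with the fork; when the fork is home it stands 81 mm behind the post (stand -y).
- ring_centre (a point): Centre of the black lens ring on the loose lens post (93 mm tall, 0.1 to 0.2 kg). Ring: 36 mm outer diameter, 10 mm thick along its own x (grip it across this, from above); a 5 mm pin on top ends 24 mm above this point. Foot with collar 32 mm wide, 12 mm high; stem 12 mm. Seated, this point is 69 mm above the seat. z up; yaw within 0.3 rad of the stand's.
- spare_post: Bystander: a second lens post like the first, without the collar on its foot, 93 mm tall, standing loose on the worktop beside the stand (stand +x). Origin at its underside.
- vial_near: Bystander: small capped glass vial, 23 mm in diameter, 50 mm tall, standing loose beside the stand (stand +x). Origin at its underside.
- amber_bottle: Bystander: amber bottle with a red cap, 55 mm in diameter, 108 mm tall, standing beyond the end of the stand (stand +y). Origin at its underside.

How it is judged (in metres and radians):
On the way, in this order (a step that is already met when the one before it is completed fails the run):
1. the fork is slid fully home (within 1.5 mm of its stop) (value of joint fork above 0.0385 m), for 0.2 s.
2. the upright post is lifted off its seat against the fork and tugged with 10 to 18 N (gauge 1.25 to 2.25 mm), without a break for 1 s (value of joint gauge between 0.00125 and 0.00225 m and z of ring_centre in the frame of seat above 0.07 m and angle between ring_centre's own z axis and vertical below 0.12 rad and value of joint fork above 0.0385 m), for 1 s.
At the end, for the whole second after the job is handed in: The fork is home (within 1.5 mm), the load plate is back at rest (gauge under 0.4 mm), and the post stands upright (within 0.04 rad) with its foot down on its seat (within 1.2 mm, ring within 4 mm of the seat's axis) (value of joint fork above 0.0385 m and value of joint gauge below 0.0004 m and z of ring_centre in the frame of seat below 0.0702 m and horizontal distance between ring_centre and seat below 0.004 m and angle between ring_centre's own z axis and vertical below 0.04 rad); the robot touches nothing.
It fails at once if the load plate is pulled with more than 22 N (gauge over 2.75 mm) (value of joint gauge above 0.00275 m).
It fails at once if the post is pulled out of its seat (more than 15 mm up) or tipped by more than 0.25 rad (z of ring_centre in the frame of seat above 0.084 m or angle between ring_centre's own z axis and vertical above 0.25 rad).
It fails at once if a bystander (spare post, vial or bottle) is moved by more than 15 mm (distance of any of spare_post, vial_near, amber_bottle from where it was at the start of the episode above 0.015 m).
It also fails if it takes over 58 s, if anything falls off the work surface, if the arm or the gripper's body presses on something with over 40 N, if the wrist force passes 120 N, or if a joint passes its speed limit or range.

## Working session

There is one attempt and no reset: what is moved stays moved. The work goes in short steps, Python scripts to look and compute and a shell command to move; the robot and the scene stay as the last step left them, time stands still between calls to the robot, and variables do not carry over. Pictures are saved under pics/ and viewed, about 8 in all and at most 12, crops included, and the job is handed in when it is done.

```bash
mkdir -p pics; ls; python3 - <<'E'
from rig import bot,camera
import cv2,numpy as np
np.set_printoptions(precision=4,suppress=True)
for n in("side","top"):
    c=camera(n); cv2.imwrite(f"pics/{n}0.png",c["frame"][:,:,::-1])
    print(n,{k:v for k,v in c.items() if k!="frame"})
print(bot.get_state())
E
```

```text
pics
side {'vfov': 51.98840707876679, 'cx': 283.6471394237636, 'cy': 209.1976327680345, 'world_from_camera': array([[-0.9233,  0.1804, -0.339 ,  0.2704],
       [-0.3838, -0.406 ,  0.8294,  0.791 ],
       [ 0.012 ,  0.8959,  0.4441,  0.4525],
       [ 0.    ,  0.    ,  0.    ,  1.    ]])}
top {'vfov': 49.84951638294097, 'cx': 274.0368010622312, 'cy': 213.1603775310873, 'world_from_camera': array([[-0.0266,  0.9986, -0.0467,  0.5039],
       [-0.9996, -0.0262,  0.0096,  0.0906],
       [ 0.0084,  0.0469,  0.9989,  1.0016],
       [ 0.    ,  0.    ,  0.    ,  1.    ]])}
{'time': 0.1, 'qpos': array([ 64.5477,  17.9551,  85.848 ,   0.0002,  76.2609, -12.7992]), 'qvel': array([ 0.0037, -0.0605, -0.1103,  0.0769, -0.0601, -0.0311]), 'tau': array([  0.0026, -40.2813, -25.2646,   0.0695,   0.0342,  -0.0001]), 'position': array([0.1149, 0.5121, 0.2382]), 'ee_rot': array([-102.9473,   89.9361, -115.6004]), 'contact_force': array([0.9832, 0.2352, 0.0617]), 'ft_torque': array([ 0.0262, -0.0221, -0.0224]), 'grip_width': 0.0882811380323029}
```

View pics/side0.png

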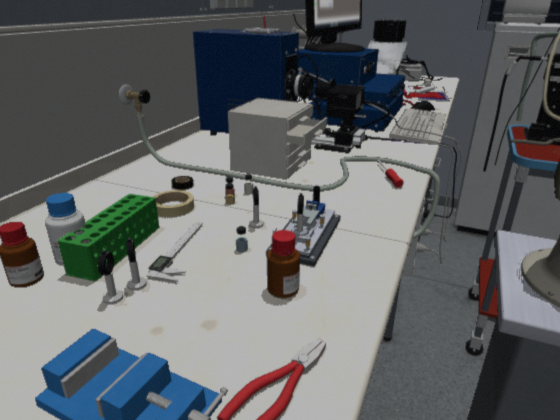

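View pics/top0.png

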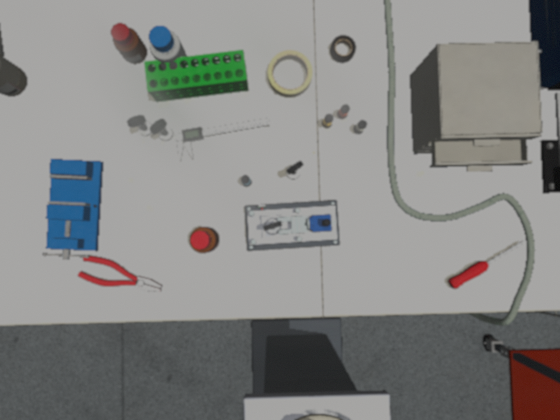

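The side view shows the stand near (308,230), the ring near (300,205) and the knob near (317,193). In the top view the stand runs from (247,203) to (339,249), with the ring near (272,226) and the knob near (325,222). Next I'll enlarge both.

```bash
python3 - <<'E'
import cv2,numpy as np
a=cv2.imread("pics/side0.png")[170:265,260:350];b=cv2.imread("pics/top0.png")[195:255,240:345]
a=cv2.resize(a,None,fx=6,fy=6,interpolation=cv2.INTER_CUBIC);b=cv2.resize(b,None,fx=7,fy=7,interpolation=cv2.INTER_CUBIC)
def grid(i,f,x0,y0):
    for x in range(0,i.shape[1],10*f): cv2.putText(i,str(x0+x//f),(x,10),0,.35,(0,0,255));cv2.line(i,(x,12),(x,18),(0,0,255))
    for y in range(0,i.shape[0],10*f): cv2.putText(i,str(y0+y//f),(0,y+4),0,.35,(0,0,255));cv2.line(i,(24,y),(30,y),(0,0,255))
grid(a,6,260,170);grid(b,7,240,195)
cv2.imwrite("pics/a.png",a);cv2.imwrite("pics/b.png",b)
E
```

```text
(no output)
```

View pics/a.png

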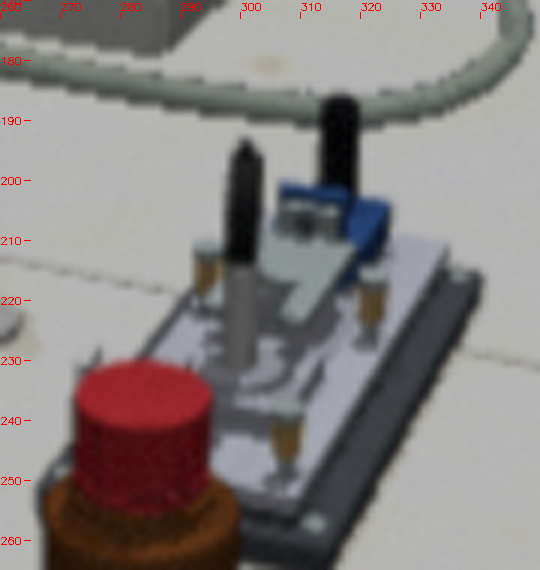

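View pics/b.png

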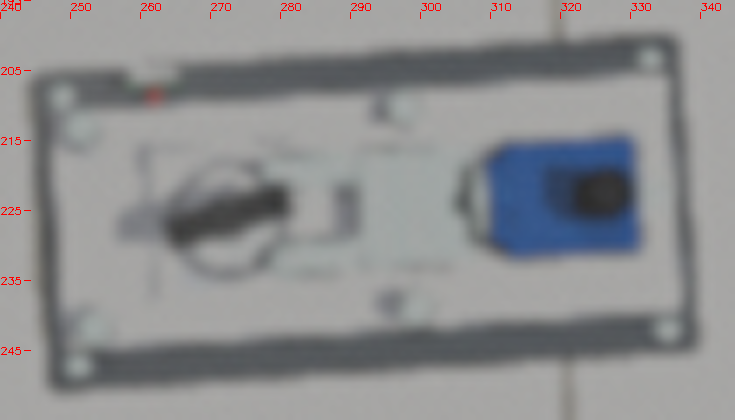

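The enlarged side view shows the pin tip at (299.7,193.5), the ring from row 196 to 213 at column 299.3, and the knob top at (316,186.5). In the enlarged top view the base corners are (245,206), (336.5,200.5), (340,244.5) and (247.5,250.5). The ring's long axis runs from (265,228) to (279,223.5) and the knob top is at (325.5,222.5).

```bash
cat > h.py <<'E'
import cv2,numpy as np
from scipy.spatial.transform import Rotation as R
np.set_printoptions(precision=4,suppress=True)
CAM={"side":(51.98840707876679,283.647,209.198,np.array([[-0.9233,0.1804,-0.339,0.2704],[-0.3838,-0.406,0.8294,0.791],[0.012,0.8959,0.4441,0.4525]])),
"top":(49.84951638294097,274.037,213.160,np.array([[-0.0266,0.9986,-0.0467,0.5039],[-0.9996,-0.0262,0.0096,0.0906],[0.0084,0.0469,0.9989,1.0016]]))}
def ray(n,p):
    v,cx,cy,T=CAM[n];f=210/np.tan(np.radians(v/2))
    d=T[:,:3]@np.array([(p[0]-cx)/f,-(p[1]-cy)/f,-1]);return T[:,3],d/np.linalg.norm(d)
def plane(n,p,z):
    o,d=ray(n,p);return o+d*(z-o[2])/d[2]
def tri(ps,pt):
    o1,d1=ray("side",ps);o2,d2=ray("top",pt)
    s=np.linalg.lstsq(np.c_[d1,-d2],o2-o1,rcond=None)[0]
    a,b=o1+s[0]*d1,o2+s[1]*d2
    return (a+b)/2,np.linalg.norm(a-b)
def proj(n,P):
    v,cx,cy,T=CAM[n];f=210/np.tan(np.radians(v/2));q=T[:,:3].T@(np.array(P)-T[:,3]);return np.array([cx-f*q[0]/q[2],cy+f*q[1]/q[2]])
E
python3 - <<'E'
from h import *
C=np.array([plane("top",p,.014) for p in [(245,206),(336.5,200.5),(340,244.5),(247.5,250.5)]])
print(C); 
e1=C[0]-C[1];e2=C[3]-C[2];e3=C[0]-C[3];e4=C[1]-C[2]
for e in(e1,e2):print("len",np.linalg.norm(e),np.degrees(np.arctan2(-e[0],e[1])))
for e in(e3,e4):print("wid",np.linalg.norm(e),np.degrees(np.arctan2(e[1],e[0])))
yaw=np.mean([np.arctan2(-e[0],e[1]) for e in(e1,e2)]);y=np.array([-np.sin(yaw),np.cos(yaw),0]);x=np.array([y[1],-y[0],0])
O=C.mean(0)+y*.043;O[2]=0
print("yaw",np.degrees(yaw),"origin from base",O)
print("pin/ring",tri((299.7,193.8),(272,225.8)))
print("ring",tri((299,204.5),(272,225.8)),plane("top",(272,225.8),.1))
k=tri((316,186.5),(325.5,222.5));print("knobtop",k,plane("top",(325.5,222.5),.089))
a,b=plane("top",(265,228),.085),plane("top",(279,223.5),.085);e=a-b;print("ring axis",np.degrees(np.arctan2(-e[0],e[1])),np.linalg.norm(e))
for s in(k[0],):print("rel",(s-O)@x,(s-O)@y)
for n,p in (("spare",(291,172)),("vial",(246,181)),("bottle",(203,240))):
  q=plane("top",p,.05);print(n,(q-O)@x,(q-O)@y)
E
```

```text
[[ 0.5674  0.1442  0.014 ]
 [ 0.5743 -0.0566  0.014 ]
 [ 0.4778 -0.061   0.014 ]
 [ 0.4702  0.1411  0.014 ]]
len 0.2009178800970956 1.9545966771360774
len 0.2022566848683662 2.162256727998129
wid 0.09728586372153686 1.8544727324682726
wid 0.0965597254381713 2.647356941273923
yaw 2.0584267025671035 origin from base [0.5209 0.0849 0.    ]
pin/ring (array([0.5229, 0.0875, 0.1154]), np.float64(0.004704707046503796))
ring (array([0.5234, 0.0875, 0.0927]), np.float64(0.005036918324478204)) [0.5209 0.0867 0.1   ]
knobtop (array([ 0.5265, -0.0214,  0.087 ]), np.float64(0.003232284275846415)) [ 0.5249 -0.0217  0.089 ]
ring axis 16.301487248343143 0.029819366492609117
rel 0.0018242985636789722 -0.10643362419278823
spare 0.11223998711962103 -0.04572568718114984
vial 0.09898539357392835 0.05049073250908912
bottle -0.01967227171673556 0.14796959494524928
```

Ring: about (0.521,0.087), yaw about 16°. Knob: about (0.525,-0.0215). Stand yaw is about 2°. I'll push the knob from behind with the fingers shut and the jaws along the stand's x, so first I work out the move.

```bash
cat >> h.py <<'E'
def goto(P,yawdeg):
    """yaw: jaw (tool y) axis direction in world, mod 180. Prints tool-frame shift and turn, total."""
    from rig import bot
    s=bot.get_state();A=R.from_euler("xyz",s["ee_rot"],degrees=True)
    a=np.radians(yawdeg);best=None
    for k in(0,np.pi):
        y=np.array([np.cos(a+k),np.sin(a+k),0]);x=np.array([0,0,-1.]);B=R.from_matrix(np.c_[x,y,np.cross(x,y)])
        rv=(A.inv()*B).as_rotvec()
        print("shift(u)",A.inv().apply(np.array(P)-s["position"])*10,"turn(u)",np.degrees(rv)/90)
    print("pos",s["position"],"F",s["contact_force"],"q6",s["qpos"][5],"t",s["time"],"w",s["grip_width"],"\naxes\n",A.as_matrix())
E
python3 -c "
from h import *
goto((.5275,-.067,.2),2)"
```

```text
shift(u) [ 0.3862 -4.7457  5.2942] turn(u) [0.8372 0.0003 0.0007]
shift(u) [ 0.3862 -4.7457  5.2942] turn(u) [-1.1628 -0.0007  0.0003]
pos [0.1149 0.5121 0.2382] F [0.9832 0.2352 0.0617] q6 -12.799219112266186 t 0.1 w 0.0882811380323029 
axes
 [[-0.0005  0.219   0.9757]
 [-0.001   0.9757 -0.219 ]
 [-1.     -0.0011 -0.0002]]
```

```bash
python3 -m creep '0 -.297 .331 0 0 0 -1;0 -.297 .331 0 0 0 -1;0 -.297 .331 0 0 0 -1;0 -.297 .331 0 0 0 -1;0 -.297 .331 0 0 0 -1;0 -.297 .331 0 0 0 -1;0 -.297 .331 0 0 0 -1;0 -.297 .331 0 0 0 -1;0 -.297 .331 0 0 0 -1;0 -.297 .331 0 0 0 -1;0 -.297 .331 0 0 0 -1;0 -.297 .331 0 0 0 -1;0 -.297 .331 0 0 0 -1;0 -.297 .331 0 0 0 -1;0 -.297 .331 0 0 0 -1;0 -.297 .331 0 0 0 -1;0 0 0 0 0 0 -1'; python3 -c "
from h import *
goto((.5275,-.067,.16),2)"
```

```text
time: 2.22
position: [0.5283, -0.0693, 0.2377]
ee_rot: [-179.6, 89.9, 167.6]
contact_force: [-0.4, 0.2, 0.0]
grip_width: 0.0004
shift(u) [ 0.7773  0.0208 -0.0115] turn(u) [ 0.8355 -0.0007  0.0006]
shift(u) [ 0.7773  0.0208 -0.0115] turn(u) [-1.1645 -0.0006 -0.0008]
pos [ 0.5283 -0.0693  0.2377] F [-0.4408  0.2028  0.0305] q6 -97.27314706519175 t 2.225 w 0.00038649727976602623 
axes
 [[-0.0013  0.2216  0.9751]
 [ 0.0003  0.9751 -0.2216]
 [-1.     -0.     -0.0014]]
```

```bash
python3 -m creep '.1 0 0 .1044 0 0 -1;.1 0 0 .1044 0 0 -1;.1 0 0 .1044 0 0 -1;.1 0 0 .1044 0 0 -1;.1 0 0 .1044 0 0 -1;.1 0 0 .1044 0 0 -1;.1 0 0 .1044 0 0 -1;.07 0 0 .1044 0 0 -1;0 0 0 0 0 0 -1;0 0 0 0 0 0 -1'; python3 - <<'E'
from h import *
from rig import camera
ims=[]
for n,(x,y,f) in (("side",(260,130,4)),("top",(290,185,4))):
    im=camera(n)["frame"][:,:,::-1][y:y+(140 if n=="side" else 80),x:x+90]
    im=cv2.resize(im,None,fx=4,fy=4,interpolation=cv2.INTER_CUBIC);im=cv2.copyMakeBorder(im,0,560-im.shape[0],0,0,cv2.BORDER_CONSTANT);ims.append(im)
cv2.imwrite("pics/c.png",np.hstack(ims))
goto((.5275,-.067,.058),2)
from rig import bot
print(proj("side",bot.get_state()["position"]),proj("top",bot.get_state()["position"]))
E
```

```text
time: 3.48
position: [0.5276, -0.067, 0.1621]
ee_rot: [80.5, 90.0, -7.2]
contact_force: [0.8, -0.1, 0.2]
grip_width: 0.0004
shift(u) [ 1.041  -0.0023 -0.002 ] turn(u) [ 0.0035  0.0001 -0.0003]
shift(u) [ 1.041  -0.0023 -0.002 ] turn(u) [-1.9965  0.0005  0.0002]
pos [ 0.5277 -0.0672  0.1621] F [-0.2587  0.1406  0.8911] q6 -22.19769452125042 t 3.575 w 0.0003328550840490349 
axes
 [[ 0.0005  0.9992  0.0404]
 [-0.0002  0.0404 -0.9992]
 [-1.      0.0005  0.0002]]
[324.6421 146.7012] [354.6305 219.3309]
```

View pics/c.png

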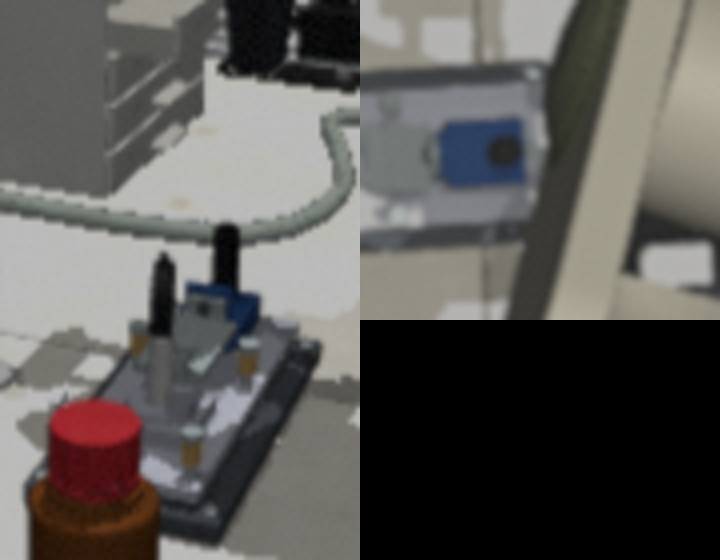

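The enlarged top view shows the knob at about (325.5,222.5), unobstructed, with the arm right of column 330. The enlarged side view does not show the gripper where I projected it, at (325,147), so I'll check the full side image against the first.

```bash
python3 - <<'E'
from h import *
from rig import camera,bot
c=camera("side");im=c["frame"][:,:,::-1].copy();cv2.imwrite("pics/side1.png",im)
print(c["world_from_camera"])
d=cv2.absdiff(im,cv2.imread("pics/side0.png")).max(2)
n,l,s,ce=cv2.connectedComponentsWithStats((d>40).astype(np.uint8))
for i in np.argsort(-s[1:,4])[:5]+1:print(s[i],ce[i])
E
```

```text
[[-0.9233  0.1804 -0.339   0.2704]
 [-0.3838 -0.406   0.8294  0.791 ]
 [ 0.012   0.8959  0.4441  0.4525]
 [ 0.      0.      0.      1.    ]]
[ 316  224   84   87 3253] [358.9524 266.4934]
[529 209  31  54 965] [545.2746 237.4218]
[521   0  39  47 798] [536.6729  18.4236]
[526 300  34  32 709] [544.8054 316.5896]
[314   0  46  26 615] [329.1512  13.4846]
```

View pics/side1.png

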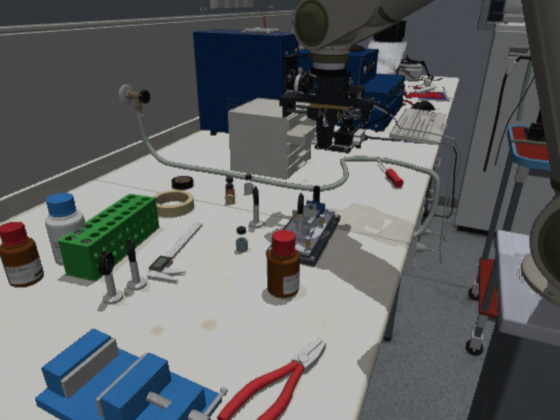

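The full side view shows the fingertips at about (325,148), matching the projection, so the calibration holds. The knob at (316,187) is clear and nothing has been disturbed. Next: descend and push.

```bash
python3 -m creep '.2 0 0 0 0 0 -1;.2 0 0 0 0 0 -1;.2 0 0 0 0 0 -1;.2 0 0 0 0 0 -1;.22 0 0 0 0 0 -1;0 0 0 0 0 0 -1;0 0 -.08 0 0 0 -1;0 0 -.08 0 0 0 -1;0 0 -.08 0 0 0 -1;0 0 -.08 0 0 0 -1;0 0 0 0 0 0 -1;0 0 0 0 0 0 -1'; python3 -m creep '0 0 -.03 0 0 0 -1;0 0 -.03 0 0 0 -1;0 0 0 0 0 0 -1;0 0 0 0 0 0 -1'
```

```text
time: 5.12
position: [0.5264, -0.0353, 0.0597]
ee_rot: [-139.9, 90.0, 132.3]
contact_force: [0.2, 0.2, 0.3]
grip_width: -0.0
time: 5.62
position: [0.5262, -0.0293, 0.0597]
ee_rot: [-171.1, 90.0, 101.1]
contact_force: [-0.4, -1.8, 0.2]
grip_width: 0.0009
```

```bash
python3 -m creep '0 0 -.03 0 0 0 -1;0 0 -.03 0 0 0 -1;0 0 -.03 0 0 0 -1;0 0 -.03 0 0 0 -1;0 0 -.03 0 0 0 -1;0 0 -.03 0 0 0 -1;0 0 -.03 0 0 0 -1;0 0 -.02 0 0 0 -1;0 0 0 0 0 0 -1'; for i in 1 2; do python3 -m creep '0 0 -.01 0 0 0 -1;0 0 -.01 0 0 0 -1;0 0 0 0 0 0 -1' | egrep 'pos|force'; done
```

```text
time: 6.75
position: [0.5255, -0.0099, 0.0599]
ee_rot: [-0.8, 89.6, -88.5]
contact_force: [-2.7, -26.6, -1.6]
grip_width: 0.0002
position: [0.5256, -0.0098, 0.06]
contact_force: [-4.0, -38.9, -3.1]
position: [0.5256, -0.0096, 0.0601]
contact_force: [-5.4, -49.9, -2.6]
```

```bash
python3 -m creep '0 0 .05 0 0 0 -1;0 0 .1 0 0 0 -1;0 0 .15 0 0 0 -1;0 0 .2 0 0 0 -1;-.3 0 0 0 0 0 -1;-.4 0 0 0 0 0 -1;-.4 0 0 0 0 0 -1;0 0 0 0 0 0 -1'; python3 - <<'E'
from h import *
from rig import camera
a=camera("side")["frame"][:,:,::-1];b=camera("top")["frame"][:,:,::-1]
cv2.imwrite("pics/side2.png",a);cv2.imwrite("pics/top2.png",b)
a=cv2.resize(a[175:255,275:345],None,fx=5,fy=5,interpolation=cv2.INTER_CUBIC)
b=cv2.resize(b[195:255,240:320],None,fx=5,fy=5,interpolation=cv2.INTER_CUBIC)
b=cv2.copyMakeBorder(b,0,100,0,0,cv2.BORDER_CONSTANT)
for i in range(0,80,10):
    cv2.putText(b,str(240+i),(i*5,312),0,.35,(255,255,255));cv2.line(b,(i*5,297),(i*5,303),(0,0,255))
    if i<60:cv2.putText(b,str(195+i),(0,i*5+4),0,.3,(0,0,255))
    cv2.putText(a,str(175+i),(0,i*5+4),0,.3,(0,0,255))
    cv2.putText(a,str(275+i),(i*5,8),0,.3,(0,0,255))
cv2.imwrite("pics/d.png",np.hstack([a,b]))
E
```

```text
time: 8.5
position: [0.5283, -0.0534, 0.1724]
ee_rot: [71.4, 89.7, -16.5]
contact_force: [-0.3, 0.5, -0.7]
grip_width: 0.0006
```

View pics/d.png

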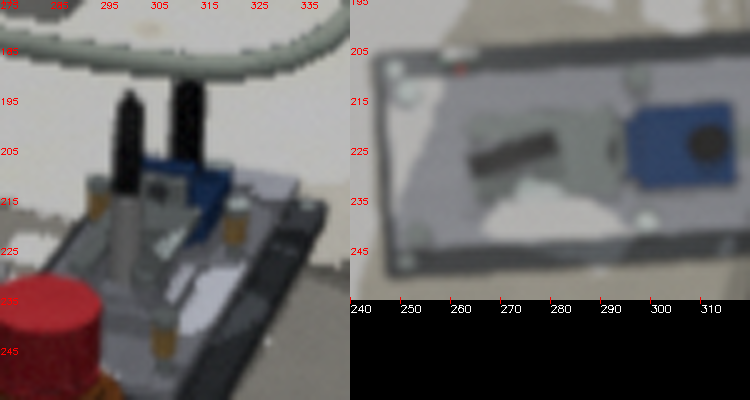

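The enlarged top view puts the knob at about (311.6,223.7), so the fork moved about 28 mm and met a hard stop at 50 N. The ring-knob distance is about 80 mm, which agrees with home. The ring stays at about (272.4,225.6), running diagonally. I'll measure it by mask.

```bash
python3 - <<'E'
from h import *
def blob(f,box,th):
    x,y,w,h=box;g=cv2.imread(f)[y:y+h,x:x+w].max(2)
    n,l,s,c=cv2.connectedComponentsWithStats((g<th).astype(np.uint8));i=1+np.argmax(s[1:,4])
    p=np.argwhere(l==i)[:,::-1].astype(np.float32)+[x,y]; p=p.astype(np.float32)
    wts=(th+0.-g[l==i]);cen=(p*wts[:,None]).sum(0)/wts.sum()
    C=np.cov(p.T,aweights=wts);w_,v=np.linalg.eigh(C);return cen,v[:,1],s[i],cv2.minAreaRect(p)
for f in("top0","top2"):
  for th in(75,85,95):
    c,v,s,r=blob(f"pics/{f}.png",(258,215,26,22),th)
    a,b=plane("top",c-6*v,.085),plane("top",c+6*v,.085);e=(a-b)*np.sign((a-b)[1])
    print(f,th,c,plane("top",c,.09),s,"yaw",np.degrees(np.arctan2(-e[0],e[1])),r[1])
for th in(45,60):
    c,v,s,r=blob("pics/side2.png",(290,190,16,26),th);print("side",th,c,s)
    print(tri(c,(272.3,225.7)))
k=blob("pics/top2.png",(304,216,14,14),60);print("knob",k[0],plane("top",k[0],.089))
E
```

```text
top0 75 [272.5243 225.1348] [0.5224 0.0855 0.09  ] [ 7  7 15  7 41] yaw 15.690501923033382 (2.6819138526916504, 15.13365650177002)
top0 85 [272.2582 225.2091] [0.5223 0.0861 0.09  ] [ 6  7 17  8 62] yaw 15.327032714782021 (3.7087347507476807, 16.757986068725586)
top0 95 [272.1049 225.2411] [0.5222 0.0864 0.09  ] [ 6  7 17  8 73] yaw 15.002016474892388 (4.39553689956665, 17.0327091217041)
top2 75 [272.8803 225.2667] [0.5221 0.0848 0.09  ] [ 7  7 16  8 64] yaw 16.92524256743826 (3.7947328090667725, 16.12761688232422)
top2 85 [272.6286 225.3971] [0.5219 0.0853 0.09  ] [ 6  7 18  8 84] yaw 16.821206394139757 (5.059643268585205, 17.39252471923828)
top2 95 [272.544  225.4926] [0.5217 0.0855 0.09  ] [  6   6  18  10 108] yaw 16.815117478520435 (6.31364107131958, 18.012447357177734)
side 45 [300.3232 205.2612] [ 7  5  7 19 87]
(array([0.5224, 0.0864, 0.0909]), np.float64(0.00244731257738186))
side 60 [300.2881 205.1578] [ 7  4  8 21 99]
(array([0.5225, 0.0864, 0.0911]), np.float64(0.002525099803206072))
knob [311.183  223.2682] [0.5242 0.0073 0.089 ]
```

```bash
python3 -c "
from h import *
goto((.522,.0857,.14),16.2)"
```

```text
shift(u) [ 0.2928  0.0037 -1.3862] turn(u) [-0.156  -0.0002  0.0002]
shift(u) [ 0.2928  0.0037 -1.3862] turn(u) [1.844  0.0004 0.0003]
pos [ 0.5269 -0.0528  0.1692] F [-0.2186  0.0155 -0.7087] q6 -20.58343562196484 t 8.6 w 0.0007276885977797315 
axes
 [[-0.0004  0.9993  0.0377]
 [ 0.0002  0.0377 -0.9993]
 [-1.     -0.0004 -0.0003]]
```

```bash
python3 -m creep '0 0 -.35 0 0 0 -.3;0 0 -.35 0 0 0 -.3;0 0 -.35 0 0 0 -.3;0 0 -.336 0 0 0 -.3;.1 0 0 -.078 0 0 -.3;.1 0 0 -.078 0 0 -.3;.09 0 0 0 0 0 -.3;0 0 0 0 0 0 -.3;0 0 0 0 0 0 -.3'; python3 -c "
from h import *
goto((.522,.0857,.069),16.2)"
```

```text
time: 9.72
position: [0.5219, 0.086, 0.1408]
ee_rot: [110.4, 90.0, 36.5]
contact_force: [-0.5, -0.4, 0.1]
grip_width: 0.0311
shift(u) [0.7176 0.0001 0.0028] turn(u) [-0.0007 -0.     -0.    ]
shift(u) [0.7176 0.0001 0.0028] turn(u) [ 1.9993 -0.      0.    ]
pos [0.5219 0.086  0.1408] F [-0.5018 -0.385   0.0689] q6 -19.483912423636543 t 9.725 w 0.031121621253087588 
axes
 [[ 0.      0.9606  0.2779]
 [ 0.      0.2779 -0.9606]
 [-1.      0.     -0.    ]]
```

```bash
python3 -m creep '.15 0 0 0 0 0 -.3;.15 0 0 0 0 0 -.3;.15 0 0 0 0 0 -.3;.15 0 0 0 0 0 -.3;.118 0 0 0 0 0 -.3;0 0 0 0 0 0 -.3;0 0 0 0 0 0 -.3'; python3 -m creep '0 0 0 0 0 0 -.6;0 0 0 0 0 0 -.6;0 0 0 0 0 0 -.6';python3 -m creep '0 0 0 0 0 0 -.68;0 0 0 0 0 0 -.68;0 0 0 0 0 0 -.68'; python3 - <<'E'
from h import *
from rig import camera
a=camera("side")["frame"][:,:,::-1];cv2.imwrite("pics/side3.png",a)
cv2.imwrite("pics/e.png",cv2.resize(a[150:260,250:360],None,fx=5,fy=5,interpolation=cv2.INTER_CUBIC))
E
```

```text
time: 10.6
position: [0.5221, 0.0861, 0.0693]
ee_rot: [73.1, 90.0, -0.7]
contact_force: [1.0, -0.7, -0.2]
grip_width: 0.0308
time: 10.98
position: [0.5219, 0.0861, 0.0691]
ee_rot: [74.2, 90.0, 0.4]
contact_force: [0.2, 0.2, -0.6]
grip_width: 0.0175
time: 11.35
position: [0.5218, 0.0861, 0.0689]
ee_rot: [84.0, 90.0, 10.3]
contact_force: [0.1, -0.4, -0.1]
grip_width: 0.0141
```

View pics/e.png

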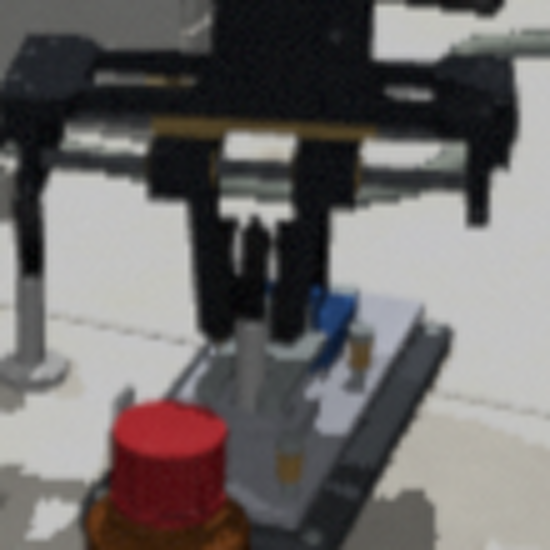

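The enlarged side view shows the two fingers straddling the ring, with the ring at about (301,203) and a gap on each side. The opening of 14 mm is free of contact. I'll close on the ring.

```bash
python3 -m creep '0 0 0 0 0 0 -.75;0 0 0 0 0 0 -.75;0 0 0 0 0 0 -.75'; python3 -m creep '0 0 0 0 0 0 -1;0 0 0 0 0 0 -1;0 0 0 0 0 0 -1;0 0 0 0 0 0 -1'
```

```text
time: 11.78
position: [0.5218, 0.0861, 0.0689]
ee_rot: [34.0, 90.0, -39.8]
contact_force: [0.2, 0.3, -0.8]
grip_width: 0.0112
time: 12.28
position: [0.5218, 0.0861, 0.0689]
ee_rot: [75.5, 90.0, 1.7]
contact_force: [0.2, 0.8, -0.9]
grip_width: 0.0101
```

Gripped at 10.1 mm with no side force. Now I lift in small steps.

```bash
for i in 1 2 3; do python3 -m creep '-.01 0 0 0 0 0 -1;0 0 0 0 0 0 -1;0 0 0 0 0 0 -1' | egrep 'pos|force'; done
```

```text
position: [0.5217, 0.0861, 0.0698]
contact_force: [0.5, 0.5, -2.4]
position: [0.5218, 0.0861, 0.0709]
contact_force: [-0.2, -0.3, -2.7]
position: [0.5218, 0.0861, 0.0719]
contact_force: [0.0, -0.4, -1.6]
```

```bash
for i in 1 2 3; do python3 -m creep '-.01 0 0 0 0 0 -1;0 0 0 0 0 0 -1;0 0 0 0 0 0 -1' | egrep 'pos|force'; done
```

```text
position: [0.5218, 0.0861, 0.0729]
contact_force: [-0.5, -0.0, -0.9]
position: [0.5218, 0.0861, 0.0739]
contact_force: [-0.4, -0.3, -1.9]
position: [0.5218, 0.0861, 0.0749]
contact_force: [0.3, 1.0, -1.3]
```

```bash
for i in 1 2 3; do python3 -m creep '-.01 0 0 0 0 0 -1;0 0 0 0 0 0 -1;0 0 0 0 0 0 -1' | egrep 'pos|force'; done
```

```text
position: [0.5218, 0.0861, 0.0759]
contact_force: [0.9, -0.9, -2.3]
position: [0.5217, 0.0861, 0.0767]
contact_force: [-0.3, 1.0, -5.9]
position: [0.5216, 0.0861, 0.0776]
contact_force: [2.5, -0.1, -10.6]
```

```bash
python3 -m creep '-.01 0 0 0 0 0 -1;0 0 0 0 0 0 -1;0 0 0 0 0 0 -1';python3 -c "
from rig import bot,camera
for i in range(5):
  camera('side');s=bot.get_state();print(s['contact_force'],s['position'])"
```

```text
time: 16.02
position: [0.5216, 0.0861, 0.0785]
ee_rot: [-110.1, 90.0, 176.2]
contact_force: [2.7, 0.9, -16.2]
grip_width: 0.0101
[  2.69731664   0.66277862 -17.65776786] [0.52156362 0.08611985 0.07854981]
[  2.5126572    0.2739586  -16.48490445] [0.52157576 0.08613232 0.07861486]
[  3.10616083   0.13062782 -16.95159304] [0.52156884 0.08612769 0.07861265]
[  2.98113804   0.25055213 -17.08842325] [0.52157285 0.08612374 0.07864899]
[  1.61580795   0.99265533 -17.8034193 ] [0.52158989 0.08612543 0.07867556]
```

```bash
python3 -m creep '.003 0 0 0 0 0 -1;0 0 0 0 0 0 -1;0 0 0 0 0 0 -1;0 0 0 0 0 0 -1;0 0 0 0 0 0 -1;0 0 0 0 0 0 -1';python3 -m creep '0 0 0 0 0 0 -1;0 0 0 0 0 0 -1;0 0 0 0 0 0 -1;0 0 0 0 0 0 -1;0 0 0 0 0 0 -1;0 0 0 0 0 0 -1;0 0 0 0 0 0 -1;0 0 0 0 0 0 -1'; python3 - <<'E'
from h import *
from rig import camera,bot
im=camera("side")["frame"][:,:,::-1];cv2.imwrite("pics/side4.png",im)
F=[]
for i in range(5):camera('side');F.append(bot.get_state()['contact_force'])
print(np.mean(F,0),np.std(F,0))
# gauge: plate shift between side3 and side4 (sub-pixel)
a=cv2.imread("pics/side3.png")
for nm,(x,y,w,h) in {"post":(294,190,14,45),"scale":(262,212,30,30),"base":(320,215,30,40)}.items():
  g=lambda i:np.float32(cv2.cvtColor(np.ascontiguousarray(i[y:y+h,x:x+w]),cv2.COLOR_BGR2GRAY))
  print(nm,cv2.phaseCorrelate(g(a),g(im),cv2.createHanningWindow((w,h),cv2.CV_32F)))
E
```

```text
time: 17.02
position: [0.5217, 0.0861, 0.0786]
ee_rot: [-109.4, 90.0, 176.8]
contact_force: [0.5, 0.1, -17.6]
grip_width: 0.01
time: 18.02
position: [0.5218, 0.0861, 0.0786]
ee_rot: [-105.8, 90.0, -179.6]
contact_force: [-0.5, 0.4, -16.9]
grip_width: 0.0103
[ -0.1772   1.1502 -16.9768] [0.3816 0.1769 0.4918]
post ((0.6229173973215172, -2.951269418099969), 0.6044917551676432)
scale ((0.09572184885216473, 0.09232781027939652), 0.9985880025227865)
base ((-0.24043105855166047, 0.32467492557251276), 0.9778645932674408)
```

The net pull is about 15 N after 2 s of holding. As a margin I'll also hold nearer 13–14 N for a while before easing down.

```bash
python3 -m creep '.004 0 0 0 0 0 -1;0 0 0 0 0 0 -1;0 0 0 0 0 0 -1;0 0 0 0 0 0 -1;0 0 0 0 0 0 -1;0 0 0 0 0 0 -1;0 0 0 0 0 0 -1;0 0 0 0 0 0 -1;0 0 0 0 0 0 -1;0 0 0 0 0 0 -1;0 0 0 0 0 0 -1;0 0 0 0 0 0 -1;0 0 0 0 0 0 -1';python3 -m creep '.01 0 0 0 0 0 -1;.01 0 0 0 0 0 -1;.01 0 0 0 0 0 -1;.01 0 0 0 0 0 -1;.01 0 0 0 0 0 -1;.01 0 0 0 0 0 -1;.01 0 0 0 0 0 -1;0 0 0 0 0 0 -1;0 0 0 0 0 0 -1'
```

```text
time: 19.95
position: [0.5218, 0.0861, 0.0782]
ee_rot: [68.1, 90.0, -5.7]
contact_force: [-1.0, 1.3, -14.0]
grip_width: 0.0103
time: 21.08
position: [0.5219, 0.0861, 0.0713]
ee_rot: [49.4, 90.0, -24.4]
contact_force: [-0.2, -0.3, -3.1]
grip_width: 0.0104
```

```bash
python3 -m creep '.01 0 0 0 0 0 -1;.006 0 0 0 0 0 -1;0 0 0 0 0 0 -1;0 0 0 0 0 0 -1'|egrep 'pos|force'; for i in 1 2 3; do python3 -m creep '.005 0 0 0 0 0 -1;0 0 0 0 0 0 -1;0 0 0 0 0 0 -1' | egrep 'pos|force'; done
```

```text
position: [0.5218, 0.0861, 0.0696]
contact_force: [-1.2, 0.2, -1.7]
position: [0.5218, 0.0861, 0.0691]
contact_force: [0.1, -0.3, -2.1]
position: [0.5219, 0.0861, 0.0689]
contact_force: [-1.5, -0.8, 2.9]
position: [0.5221, 0.0861, 0.0688]
contact_force: [-2.2, 0.6, 8.2]
```

It is seated at the original height, with upward contact force. I'll relax slightly, open and retreat.

```bash
python3 -m creep '-.006 0 0 0 0 0 -1;0 0 0 0 0 0 -1;0 0 0 0 0 0 -.72;0 0 0 0 0 0 -.6;0 0 0 0 0 0 -.5;0 0 0 0 0 0 -.3;0 0 0 0 0 0 -.3;0 0 0 0 0 0 -.3;-.1 0 0 0 0 0 -.3;-.2 0 0 0 0 0 -.3;-.25 0 0 0 0 0 -.3;-.25 0 0 0 0 0 -.3;-.25 0 0 0 0 0 -.3;0 0 .35 0 0 0 -.3;0 0 .35 0 0 0 -.3;0 0 .35 0 0 0 -.3;0 0 .35 0 0 0 -.3;0 0 0 0 0 0 -.3;0 0 0 0 0 0 -.3'; python3 - <<'E'
from h import *
from rig import camera
a=camera("side")["frame"][:,:,::-1];b=camera("top")["frame"][:,:,::-1]
cv2.imwrite("pics/side5.png",a);cv2.imwrite("pics/top5.png",b)
s0=cv2.imread("pics/side0.png");s2=cv2.imread("pics/side2.png")
def sh(p,q,x,y,w,h):
  g=lambda i:np.float32(cv2.cvtColor(np.ascontiguousarray(i[y:y+h,x:x+w]),cv2.COLOR_BGR2GRAY))
  return cv2.phaseCorrelate(g(p),g(q),cv2.createHanningWindow((w,h),cv2.CV_32F))
print("post vs side2",sh(s2,a,286,186,28,34),"knob",sh(s2,a,304,182,28,30))
print("spare",sh(s0,a,242,180,28,50),"vial",sh(s0,a,230,222,24,32),"bottle",sh(s0,a,258,228,50,72))
print("ring/knob tilt etc")
A=np.hstack([cv2.resize(i[170:270,230:350],None,fx=3,fy=3,interpolation=cv2.INTER_CUBIC) for i in(s2,a)])
B=np.hstack([cv2.resize(i[195:255,235:355],None,fx=3,fy=3,interpolation=cv2.INTER_CUBIC) for i in(cv2.imread("pics/top2.png"),b)])
cv2.imwrite("pics/f.png",np.vstack([A,B]))
E
```

```text
time: 25.08
position: [0.5607, -0.0477, 0.174]
ee_rot: [143.1, 90.0, 69.3]
contact_force: [0.1, -0.6, 0.7]
grip_width: 0.0309
post vs side2 ((-0.0009125435589627529, -0.061522201861574644), 0.9583161384971054) knob ((0.003981268179943598, -0.02847291342762759), 1.0179021702872382)
spare ((0.015789956994749943, 0.0788227997459039), 0.8986008942921956) vial ((-0.029976141079249174, -0.08870758395561751), 0.9541634904841582) bottle ((-0.10105077372956472, -0.018136963651699034), 0.7846736854977078)
ring/knob tilt etc
```

View pics/f.png

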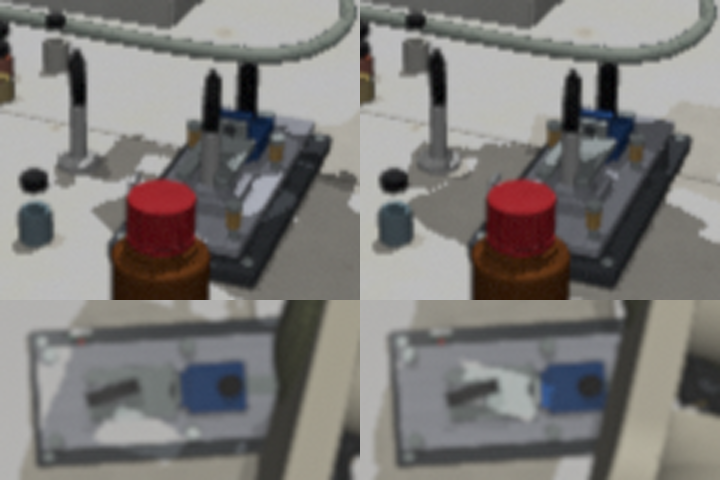

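The before and after pair matches. The post stands upright at (300,205), the knob is unmoved at about (311,223) in the top view, and the bystanders have shifted less than 0.15 px. The robot is clear, so I hand in.

```bash
python3 -c "
from rig import ticket
print(ticket.sign_off())"
```

```text
the job is handed in; nothing more can be done
None
```

The fork is home, the post passed its tug and is back on its seat, and I handed the job in at about 25 s. The sign-off gave no verdict.

- **Fork:** I pushed the knob about 29 mm from behind with the fingers shut, until it met a hard stop at about 50 N. I read that as home from the stop and the distance moved; the fork joint itself can't be read.
- **Tug:** I gripped the ring at 10 mm with no side force. The post rose freely by about 7 mm before the fork took the load. I held a net pull of about 15 N for over 2 s, then about 12 N for about 1.5 s.
- **Release:** I eased the post down until it pressed on its seat, at the same height as when gripped, then let go and backed the arm away.

**Last checks:** compared with the pictures from before the tug, the post and knob had moved less than 0.1 px. The spare post, vial and bottle had moved about 0.1 px or less since the start. The force on the tool was near zero.

**What disagreed:**
- **Ring height:** the cameras put the ring 6 mm higher than the text says (91 mm against 85 mm). I gripped between the two, at 88 mm.
- **Knob-to-ring distance:** this measured about 78–80 mm rather than 81 mm. I put that down to image scale, since the base also measured about 1% short.
- **Gauge:** I took the tug from the wrist force. The arm's 2.4 mm rise under load, which includes up to 1 mm of give, is consistent with it, but I did not read the plate's travel directly.

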